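# Find the ball coupler in the cases and latch it onto the mould stand

## Robot

A 6-joint arm with a two-finger parallel gripper is mounted at the origin on the work surface. World frame = base frame: x ahead of the robot, y to its left, z up, the work surface at z = 0. Lengths are in mm, angles in rad, forces in N, time in s.
With the tool pointing down it reaches from about 325 to 850 mm from the base axis. Payload 4.4 kg.
Tool frame: the origin (TCP) lies midway between the tips of the shut fingers; the grasp point (between the pads) lies 19 mm behind it (arm.grip_depth is the distance from the TCP to the grasp point, in mm); z points along the fingers, y is the direction in which the jaws open and shut (so a half turn about z gives the same grasp; the last joint's range is limited). The gripper opens to 94 mm and grips with 3 to 60 N. Pads are 16 mm wide; open, the fingers measure 119 mm over their backs; the gripper's body (75 mm by 177 mm) begins 78 mm behind the grasp point.
Start: joints at [-1.278, 0.207, 1.542, -0, 1.393, -0.15], TCP at [246.359, -519.552, 205.447] pointing down, gripper open.
Joint ranges: [-2.73, 2.73], [-0.86, 2.22], [0.23, 2.46], [-1.11, 4.25], [0.08, 2.63], [-2.82, 2.82]. Speed limits (rad/s): [2.79, 2.79, 3.14, 3.14, 3.14, 3.14].

## Interface

Orientations are given as a unit quaternion [w, x, y, z].
In Python, from workcell import get_obs, snapshot, arm gives the robot as it stands.
- The arm moves only by the shell command python3 -m creep 'ROWS'. ROWS is JSON, a list of rows, each an object with "claw": the opening, from -1 (shut) to 1 (fully open), so that 0 is half open; "translation": the shift along the world's x, y, z in m, a list of three; "rotation": the turn, a rotation vector about the world's x, y, z in degrees, a list of three. In form: [{"claw": claw, "translation": [tx, ty, tz], "rotation": [ax, ay, az]}, ...]. A call has 1 to 20 rows; each row shifts and turns the commanded pose from where the row before left it; what a row does not reach is not made up. A row lasts 1/12 s, in which the tool goes at most 41.7 mm and 7.16 degrees, less where a joint would pass 70% of its speed; a pose out of reach is approached as far as the arm can. A call with a gripper value outside its range is refused whole. The fingers move at their own pace and stop on an object; the grip force is fixed at half the most. Time passes only in rows, so rows that do not move let the fingers close. It gives the time, the measured TCP pose, the force and the opening at its end, in the units of the state.
- get_obs(): the state, without advancing time (a new reading comes with each control period).
- snapshot(name): name is "scene" or "top" or "wrist"; returns a dict with "frame" (420x560x3 uint8, red, green, blue), "mtx" (3x3 intrinsics, pixels), "dist" ([k1, k2, p1, p2, k3] as OpenCV has them; the pictures are not rectified), "T" (4x4, takes a point from camera to world coordinates). Camera axes: x right, y down, z forward; pixel columns grow to the right and rows downward; lengths in mm; the calibration is good to about 2 mm. A picture is of the moment at which its call begins. There is no depth.
- arm.hand_in(): hands the job in, once; it reports no verdict.
The state is a dict: "t": time; "joint_positions": joint angles; "qvel": joint speeds; "joint_torque": joint torques, N m; "ee_pos": TCP position; "tcp_rot": TCP orientation; "wrist_force": force on the tool from outside, world axes, zero at the start; "wrist_torque": the same for the moment, N m; "opening": finger opening in mm.
Only numpy, scipy, OpenCV 4.12 (cv2) and the standard library are available. Lean on these libraries where they do the work, as an engineer would, in place of code of your own. Each camera call takes 0.05 s, during which the arm holds its last target. There are 200 camera calls.

## Task

One of the three closed cases on the bench holds the orange ball coupler with the red latch lever. Open the cases one at a time until you find it, lower the coupler onto the ball of the mould stand (not dropped) so that it sits flat on the flange with the lever still up, then press the lever fully down and let go. Do not lift out the parts in the other cases, and leave the other things on the bench alone.

Things in the scene. Friction and masses are not known exactly. Their poses are not given: they have to be found in the camera images.
- case_a: one of three identical closed cases fixed to the bench, grey tray with a deep blue lid; origin under the centre of the tray on the bench, z up, -x is its front (about towards the robot), +x its hinge side. Tray outside 132 (x) x 128 (y) x 42 mm high, walls and floor 4 mm; the lid adds 58 mm, closed top 100 mm above the bench. The contents lie on the tray floor
- lid_a (a joint): hinge of the lid of case_a (axis parallel to the case's y, 66 mm behind the case's origin and 42.5 mm above the bench; the closed bar's centre is 170 mm in front of it and 27 mm above it): 0 closed, grows to 1.75 rad as it opens up and back; a stiff friction hinge, the lid stays at any angle; about 3.5 N at the bar lifts it
- lid_a_bar (a point): middle of the black round handle bar (10 mm thick, 90 mm long, parallel to the hinge) on the front of the lid of case_a; it stands 38 mm (to its centre) in front of the lid's front face, 69.5 mm above the bench when closed, open gap of 33 mm behind it, can be pinched from above; it turns with the lid (closed: point axes as the case's)
- case_b: one of three identical closed cases fixed to the bench, grey tray with a deep blue lid; origin under the centre of the tray on the bench, z up, -x is its front (about towards the robot), +x its hinge side. Tray outside 132 (x) x 128 (y) x 42 mm high, walls and floor 4 mm; the lid adds 58 mm, closed top 100 mm above the bench. The contents lie on the tray floor
- lid_b (a joint): hinge of the lid of case_b (axis parallel to the case's y, 66 mm behind the case's origin and 42.5 mm above the bench; the closed bar's centre is 170 mm in front of it and 27 mm above it): 0 closed, grows to 1.75 rad as it opens up and back; a stiff friction hinge, the lid stays at any angle; about 3.5 N at the bar lifts it
- lid_b_bar (a point): middle of the black round handle bar (10 mm thick, 90 mm long, parallel to the hinge) on the front of the lid of case_b; it stands 38 mm (to its centre) in front of the lid's front face, 69.5 mm above the bench when closed, open gap of 33 mm behind it, can be pinched from above; it turns with the lid (closed: point axes as the case's)
- case_c: one of three identical closed cases fixed to the bench, grey tray with a deep blue lid; origin under the centre of the tray on the bench, z up, -x is its front (about towards the robot), +x its hinge side. Tray outside 132 (x) x 128 (y) x 42 mm high, walls and floor 4 mm; the lid adds 58 mm, closed top 100 mm above the bench. The contents lie on the tray floor
- lid_c (a joint): hinge of the lid of case_c (axis parallel to the case's y, 66 mm behind the case's origin and 42.5 mm above the bench; the closed bar's centre is 170 mm in front of it and 27 mm above it): 0 closed, grows to 1.75 rad as it opens up and back; a stiff friction hinge, the lid stays at any angle; about 3.5 N at the bar lifts it
- lid_c_bar (a point): middle of the black round handle bar (10 mm thick, 90 mm long, parallel to the hinge) on the front of the lid of case_c; it stands 38 mm (to its centre) in front of the lid's front face, 69.5 mm above the bench when closed, open gap of 33 mm behind it, can be pinched from above; it turns with the lid (closed: point axes as the case's)
- coupler: the wanted part: orange ball coupler, 86 mm long, 44 mm wide, loose in one of the cases (which one varies), about 0.4 kg; origin at its underside in the middle of its socket, z up. The socket end is a 44 x 44 mm block, 46 mm high, with parallel side faces, centred on the origin; its own -x points to the tail (36 mm wide, 30 mm high, ending 64 mm behind the origin). The socket is a square well 34 mm wide, 40 mm deep, open below
- latch (a joint): the coupler's red latch lever: 0 fully raised, 0.6 rad fully down (lever level, pointing to the tail). Starts raised. Stiff friction: stays where left, about 3 N at the tip to move it. It pivots 10 mm behind and 53 mm above the coupler's origin, 48 mm long
- latch_tip (a point): centre of the lever's tip roll (12 mm thick, 26 mm long across): raised, 50 mm behind and 80 mm above the coupler's origin; fully down, 58 mm behind and 53 mm above it. Press down on it from above
- stand: fixed mould stand: grey square foot 130 mm, column, round aluminium flange of 120 mm diameter whose flat top is 44 mm above the bench, steel ball above its middle; origin under its centre on the bench, z up
- stand_ball (a point): centre of the stand's steel ball, 30 mm diameter, 20 mm above the flange top (64 mm above the bench). The seated coupler has its socket over the ball and its flat underside on the flange: coupler origin 20 mm below this point, any heading
- bracket: wrong part: aluminium angle bracket 75 x 50 x 53 mm lying in one of the cases; origin at its underside
- cup_foot: wrong part: black round foot, 72 mm diameter, 45 mm high, in one of the cases; origin at its underside
- brush: bystander: brush lying on the bench near the robot
- wedge: bystander: light wooden block 70 x 45 x 30 mm near the robot
- roller: bystander: laminating roller with yellow handle, 175 mm, beyond the cases
- tooling_block: bystander: brown tooling block 100 x 70 x 50 mm beyond the cases
- jar: bystander: white jar with blue cap, 70 mm across, 90 mm high, beyond the cases
- pot: bystander: terracotta-coloured cup, 90 mm across, 85 mm high, beyond the cases
- can: bystander: metal can, 66 mm across, 110 mm high, beyond the cases
Not all that is in view belongs to the job. Leave any brown or yellow look-alike of the case_c alone.

How it is judged (in metres and radians):
On the way, in this order (a step that is already met when the one before it is completed fails the run):
1. a case lid is opened (value of joint any of lid_a, lid_b, lid_c above 0.8 rad), for 0.1 s.
2. the coupler sits flat on the flange, over the ball, with its latch lever still up (horizontal distance between coupler and stand_ball below 0.006 m and z of coupler in the frame of stand between 0.04 and 0.048 m and angle between coupler's own z axis and vertical below 0.08 rad and value of joint latch below 0.3 rad), for 0.2 s.
3. the latch lever is pressed fully down with the coupler seated (horizontal distance between coupler and stand_ball below 0.006 m and z of coupler in the frame of stand between 0.04 and 0.048 m and angle between coupler's own z axis and vertical below 0.08 rad and value of joint latch above 0.5 rad), for 0.2 s.
At the end, for the whole second after the job is handed in: The coupler rests released on the stand: origin within 6 mm of the ball axis, underside within 4 mm of the flange, tilt under 0.08 rad, latch beyond 0.5 rad. The bracket and round foot lie on their case floors (origin below 30 mm), within 60 mm of their start. Lids may stay open (all of step 3 and linear speed of coupler below 0.02 m/s and height (world z) of each of bracket, cup_foot below 0.03 m and distance of each of bracket, cup_foot from where it was at the start of the episode below 0.06 m); the robot touches nothing.
It fails at once if two lids swung open at the same moment (cases are opened one at a time) (velocity of joint each of lid_a, lid_b above 0.5 rad/s or velocity of joint each of lid_a, lid_c above 0.5 rad/s or velocity of joint each of lid_b, lid_c above 0.5 rad/s).
It fails at once if the coupler dropped or slammed onto the stand (faster than 0.5 m/s within 40 mm of its seat) (distance between coupler and stand_ball below 0.06 m and horizontal distance between coupler and stand_ball below 0.04 m and linear speed of coupler above 0.5 m/s).
It fails at once if a wrong part lifted out of its case (height (world z) of any of bracket, cup_foot above 0.05 m).
It fails at once if a bystander moved by more than 40 mm (distance of any of brush, wedge, roller, tooling_block, jar, pot, can from where it was at the start of the episode above 0.04 m).
It also fails if it takes over 72 s, if anything falls off the work surface, if the arm or the gripper's body presses on something with over 40 N, if the wrist force passes 120 N, or if a joint passes its speed limit or range.

## Working session

There is one attempt and no reset: what is moved stays moved. The work goes in short steps, Python scripts to look and compute and a shell command to move; the robot and the scene stay as the last step left them, time stands still between calls to the robot, and variables do not carry over. Pictures are saved under pics/ and viewed, about 8 in all and at most 12, crops included, and the job is handed in when it is done.

```bash
mkdir -p pics; cat > h.py <<'E'
import cv2, numpy as np
from workcell import get_obs, snapshot, arm
def save(name, fn, crop=None, scale=1):
    s=snapshot(name); im=s['frame'][:,:,::-1]
    if crop: x0,y0,x1,y1=crop; im=im[y0:y1,x0:x1]
    if scale!=1: im=cv2.resize(im,None,fx=scale,fy=scale,interpolation=cv2.INTER_CUBIC)
    cv2.imwrite('pics/'+fn,im); np.savez('pics/'+fn+'.npz',**{k:np.array(v) for k,v in s.items()})
    return s
def p2w(s,uv,z):
    uv=np.array(uv,float).reshape(-1,1,2); T=np.array(s['T'])
    n=cv2.undistortPoints(uv,np.array(s['mtx'],float),np.array(s['dist'],float)).reshape(-1,2)
    d=np.c_[n,np.ones(len(n))]@T[:3,:3].T; o=T[:3,3]
    return o+d*((np.array(z)-o[2])/d[:,2])[:,None]
E
python3 - <<'E'
from h import *
a=save('top','top.png',scale=1.4); b=save('scene','scene.png',scale=1.4)
for s in(a,b): print(np.round(s['T'],2).tolist())
print(get_obs())
E
```

```text
[[0.01, -0.99, 0.11, 323.49], [-1.0, -0.01, 0.01, 62.93], [-0.01, -0.11, -0.99, 1503.37], [0.0, 0.0, 0.0, 1.0]]
[[0.35, 0.73, -0.59, 1378.88], [0.94, -0.26, 0.23, -268.86], [0.01, -0.63, -0.78, 1229.47], [0.0, 0.0, 0.0, 1.0]]
{'t': 0.1, 'joint_positions': array([-1.27851258e+00,  2.07357269e-01,  1.54279529e+00, -2.74701698e-05,
        1.39348367e+00, -1.50505664e-01]), 'qvel': array([ 0.00058769, -0.00109556, -0.00188616,  0.0002136 , -0.00159067,
        0.00163389]), 'joint_torque': array([-8.81083724e-04, -3.71869540e+01, -2.82292449e+01,  6.99390960e-02,
        3.12797434e-02, -5.94213634e-05]), 'ee_pos': array([ 246.13331257, -518.85784605,  204.40164131]), 'tcp_rot': array([-1.01826482e-03,  9.75591089e-01,  2.19592765e-01, -8.58562655e-05]), 'wrist_force': array([0.13185693, 0.15906313, 0.67152376]), 'wrist_torque': array([ 0.05230581, -0.01002636,  0.03814008]), 'opening': 93.85933549163717}
```

View pics/top.png

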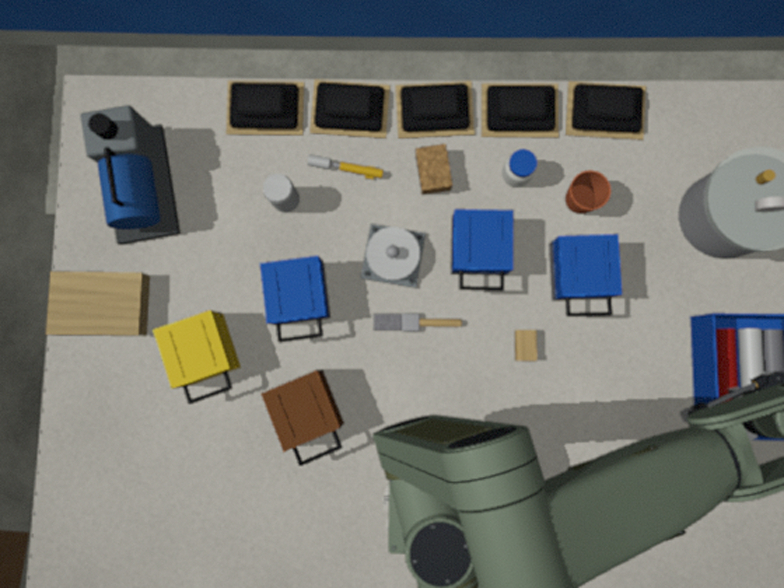

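View pics/scene.png

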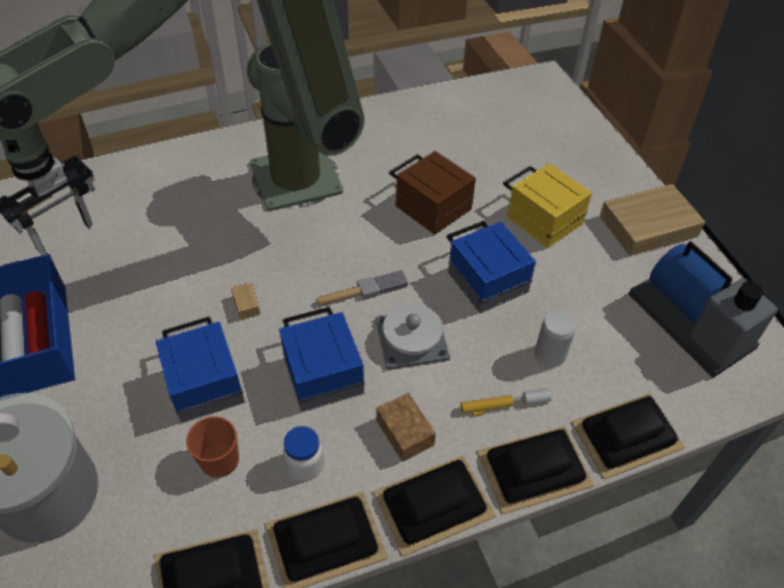

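Top view (view px, 1.4x): three blue cases are at (295,290), (483,240) and (586,267). The look-alikes, brown (303,410) and yellow (197,350), are to be left alone. The stand ball is at (393,251). Next is one close crop to measure from.

```bash
python3 - <<'E'
from h import *
save('top','crop.png',crop=(180,140,450,250),scale=2.96)
E
```

```text
(no output)
```

View pics/crop.png

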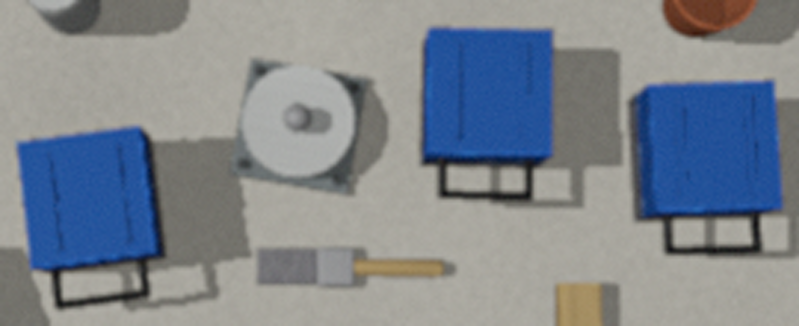

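The crop shows the bars at left (58,303)-(146,294), middle (441,194)-(530,195) and right (667,249)-(759,248). The ball is at (298,118) and the flange centre at (299,121).

```bash
python3 - <<'E'
from h import *
s=dict(np.load('pics/crop.png.npz'))
f=lambda l:(np.array(l,float)+.5)/2.96-.5+[180,140]
for n,e in dict(L=[(58,303),(146,294)],M=[(441,194),(530,195)],R=[(667,249),(759,248)]).items():
    p=p2w(s,f(e),69.5); d=p[0]-p[1]; print(n,p.round(0).tolist(),'mid',p.mean(0).round(1),'len',np.linalg.norm(d).round(1),'yaw',np.degrees(np.arctan2(-d[0],d[1])).round(1))
print('ball',p2w(s,f([(298,118)]),70),'flange',p2w(s,f([(299,121)]),44))
from scipy.spatial.transform import Rotation as R
o=get_obs(); q=o['tcp_rot']; print(R.from_quat([*q[1:],q[0]]).as_matrix().round(3))
w=snapshot('wrist'); print(np.array(w['T']).round(2))
E
```

```text
L [[363.0, 337.0, 70.0], [373.0, 247.0, 70.0]] mid [367.7 291.7  69.5] len 90.8 yaw 6.5
M [[480.0, -57.0, 70.0], [480.0, -149.0, 70.0]] mid [ 480.  -102.7   69.5] len 92.0 yaw 0.0
R [[426.0, -289.0, 70.0], [428.0, -382.0, 70.0]] mid [ 427.  -335.6   69.5] len 93.6 yaw 1.4
ball [[557.96467849  92.67010972  70.        ]] flange [[559.00656132  92.10246752  44.        ]]
[[ 0.904  0.428 -0.   ]
 [ 0.428 -0.904  0.002]
 [ 0.    -0.002 -1.   ]]
[[ 4.3000e-01 -8.7000e-01 -2.5000e-01  3.1810e+02]
 [-9.0000e-01 -4.1000e-01 -1.1000e-01 -4.8539e+02]
 [-0.0000e+00  2.7000e-01 -9.6000e-01  3.8524e+02]
 [ 0.0000e+00  0.0000e+00  0.0000e+00  1.0000e+00]]
```

```bash
python3 -m creep '[{"claw":-0.36,"translation":[0.018,0.0183,-0.0055],"rotation":[0,0,6.6]},{"claw":-0.36,"translation":[0.018,0.0183,-0.0055],"rotation":[0,0,6.6]},{"claw":-0.36,"translation":[0.018,0.0183,-0.0055],"rotation":[0,0,6.6]},{"claw":-0.36,"translation":[0.018,0.0183,-0.0055],"rotation":[0,0,6.6]},{"claw":-0.36,"translation":[0.018,0.0183,-0.0055],"rotation":[0,0,6.6]},{"claw":-0.36,"translation":[0.018,0.0183,-0.0055],"rotation":[0,0,6.6]},{"claw":-0.36,"translation":[0.018,0.0183,-0.0055],"rotation":[0,0,6.6]},{"claw":-0.36,"translation":[0.018,0.0183,-0.0055],"rotation":[0,0,6.6]},{"claw":-0.36,"translation":[0.018,0.0183,-0.0055],"rotation":[0,0,6.6]},{"claw":-0.36,"translation":[0.018,0.0183,-0.0055],"rotation":[0,0,6.6]},{"claw":-0.36,"translation":[0,0,0],"rotation":[0,0,0]},{"claw":-0.36,"translation":[0,0,0],"rotation":[0,0,0]}]'
python3 - <<'E'
from h import *
w=save('wrist','w1.png',scale=1.2)
T=np.array(w['T']); print(T.round(2))
p=np.array([[427,-335.6,69.5],[427.5,-289,69.5],[427.5,-382,69.5]])
Ti=np.linalg.inv(T); c=p@Ti[:3,:3].T+Ti[:3,3]
print(cv2.projectPoints(c,np.zeros(3),np.zeros(3),np.array(w['mtx'],float),np.array(w['dist'],float))[0].reshape(-1,2)*1.2)
E
```

```text
t: 1.2
ee_pos: [426.6, -335.4, 149.8]
tcp_rot: [-0.001, 0.698, 0.716, -0.0]
wrist_force: [-0.9, -0.4, 0.1]
opening: 30.3
[[ 1.0000e+00  3.0000e-02  1.0000e-02  4.2491e+02]
 [ 3.0000e-02 -9.6000e-01 -2.7000e-01 -2.5634e+02]
 [-0.0000e+00  2.7000e-01 -9.6000e-01  3.3055e+02]
 [ 0.0000e+00  0.0000e+00  0.0000e+00  1.0000e+00]]
[[330.74221268 255.51113496]
 [333.71345789 178.18393022]
 [329.62004053 325.66652726]]
```

View pics/w1.png

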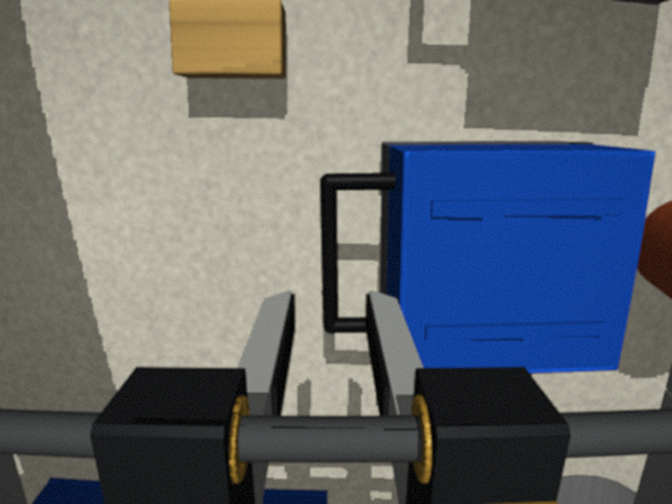

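The projected bar (330, 178–326) matches the picture, so I descend and pinch.

```bash
python3 -m creep '[{"claw":-0.36,"translation":[0,0,-0.025],"rotation":[0,0,0]},{"claw":-0.36,"translation":[0,0,-0.025],"rotation":[0,0,0]},{"claw":-0.36,"translation":[0,0,-0.025],"rotation":[0,0,0]},{"claw":-0.36,"translation":[0,0,-0.024],"rotation":[0,0,0]},{"claw":-1,"translation":[0,0,0],"rotation":[0,0,0]},{"claw":-1,"translation":[0,0,0],"rotation":[0,0,0]},{"claw":-1,"translation":[0,0,0],"rotation":[0,0,0]},{"claw":-1,"translation":[0,0,0],"rotation":[0,0,0]}]'
python3 - <<'E'
import numpy as np
a=np.radians(np.linspace(0,90,21)); r=np.hypot(170,27);p=np.arctan2(27,170)
x=-r*np.cos(a+p);z=r*np.sin(a+p)
for i in range(20):print(i,round((x[i+1]-x[i])/1000,4),round((z[i+1]-z[i])/1000,4))
E
```

```text
t: 1.92
ee_pos: [426.2, -338.3, 53.3]
tcp_rot: [0.001, 0.699, 0.715, -0.001]
wrist_force: [-3.2, -2.1, 0.8]
opening: 9.0
0 0.0026 0.0133
1 0.0037 0.013
2 0.0047 0.0127
3 0.0057 0.0123
4 0.0066 0.0118
5 0.0075 0.0112
6 0.0084 0.0106
7 0.0092 0.0099
8 0.0099 0.0092
9 0.0106 0.0084
10 0.0112 0.0075
11 0.0118 0.0066
12 0.0123 0.0057
13 0.0127 0.0047
14 0.013 0.0037
15 0.0133 0.0026
16 0.0134 0.0016
17 0.0135 0.0005
18 0.0135 -0.0005
19 0.0134 -0.0016
```

```bash
python3 -m creep '[{"claw":-1,"translation":[0.0026,0,0.0133],"rotation":[0,0,0]},{"claw":-1,"translation":[0.0037,0,0.013],"rotation":[0,0,0]},{"claw":-1,"translation":[0.0047,0,0.0127],"rotation":[0,0,0]},{"claw":-1,"translation":[0.0057,0,0.0123],"rotation":[0,0,0]},{"claw":-1,"translation":[0.0066,0,0.0118],"rotation":[0,0,0]},{"claw":-1,"translation":[0.0075,0,0.0112],"rotation":[0,0,0]},{"claw":-1,"translation":[0.0084,0,0.0106],"rotation":[0,0,0]},{"claw":-1,"translation":[0.0092,0,0.0099],"rotation":[0,0,0]},{"claw":-1,"translation":[0.0099,0,0.0092],"rotation":[0,0,0]},{"claw":-1,"translation":[0.0106,0,0.0084],"rotation":[0,0,0]},{"claw":-1,"translation":[0.0112,0,0.0075],"rotation":[0,0,0]},{"claw":-1,"translation":[0.0118,0,0.0066],"rotation":[0,0,0]},{"claw":-1,"translation":[0.0123,0,0.0057],"rotation":[0,0,0]},{"claw":-1,"translation":[0.0127,0,0.0047],"rotation":[0,0,0]},{"claw":-1,"translation":[0.013,0,0.0037],"rotation":[0,0,0]},{"claw":-1,"translation":[0.0133,0,0.0026],"rotation":[0,0,0]},{"claw":-1,"translation":[0.0134,0,0.0016],"rotation":[0,0,0]},{"claw":-1,"translation":[0.0135,0,0.0005],"rotation":[0,0,0]},{"claw":-1,"translation":[0.0135,0,-0.0005],"rotation":[0,0,0]},{"claw":-1,"translation":[0.0134,0,-0.0016],"rotation":[0,0,0]}]'
python3 - <<'E'
from h import *
w=save('top','t2.png',crop=(300,120,480,260),scale=3)
E
```

```text
t: 3.58
ee_pos: [623.9, -334.4, 197.8]
tcp_rot: [-0.001, 0.698, 0.716, 0.001]
wrist_force: [-4.1, 6.2, 3.2]
opening: 9.1
```

View pics/t2.png

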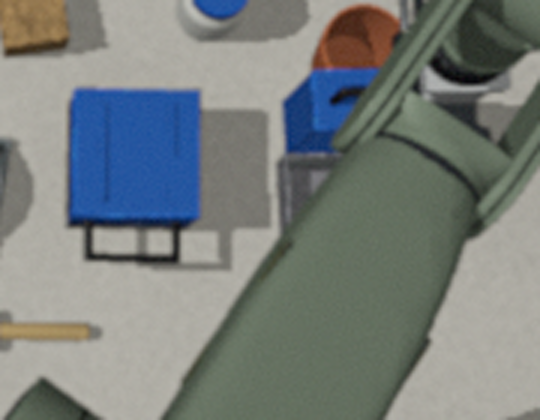

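```bash
python3 -m creep '[{"claw":-0.36,"translation":[0,0,0],"rotation":[0,0,0]},{"claw":-0.36,"translation":[0,0,0],"rotation":[0,0,0]},{"claw":-0.36,"translation":[0,0,0],"rotation":[0,0,0]},{"claw":-0.36,"translation":[0,0,0.03],"rotation":[0,0,0]},{"claw":-0.36,"translation":[0,0,0.03],"rotation":[0,0,0]},{"claw":-0.36,"translation":[-0.0144,0.0232,0],"rotation":[0,0,0]},{"claw":-0.36,"translation":[-0.0144,0.0232,0],"rotation":[0,0,0]},{"claw":-0.36,"translation":[-0.0144,0.0232,0],"rotation":[0,0,0]},{"claw":-0.36,"translation":[-0.0144,0.0232,0],"rotation":[0,0,0]},{"claw":-0.36,"translation":[-0.0144,0.0232,0],"rotation":[0,0,0]},{"claw":-0.36,"translation":[-0.0144,0.0232,-0.0216],"rotation":[0,0,0]},{"claw":-0.36,"translation":[-0.0144,0.0232,-0.0216],"rotation":[0,0,0]},{"claw":-0.36,"translation":[-0.0144,0.0232,-0.0216],"rotation":[0,0,0]},{"claw":-0.36,"translation":[-0.0144,0.0232,-0.0216],"rotation":[0,0,-0.7]},{"claw":-0.36,"translation":[-0.0144,0.0232,-0.0216],"rotation":[0,0,-0.7]},{"claw":-0.36,"translation":[0,0,0],"rotation":[0,0,0]}]'
python3 - <<'E'
from h import *
w=save('top','t3.png',crop=(380,150,460,250),scale=5)
E
```

```text
t: 4.97
ee_pos: [470.9, -99.5, 140.5]
tcp_rot: [-0.007, 0.707, 0.707, -0.003]
wrist_force: [-1.5, 0.8, -1.4]
opening: 30.5
```

View pics/t3.png

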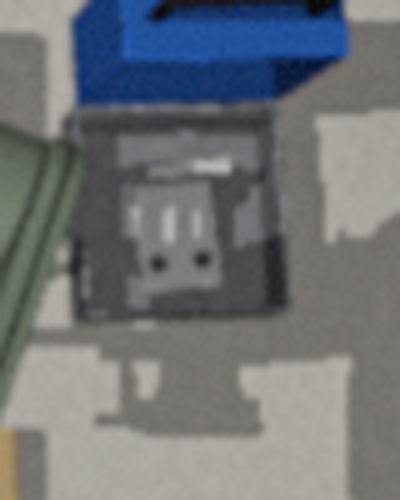

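The right case holds the aluminium bracket, so the middle case is next.

```bash
python3 -m creep '[{"claw":-0.36,"translation":[0.008,-0.003,0],"rotation":[0,0,0]},{"claw":-0.36,"translation":[0,0,0],"rotation":[0,0,0]},{"claw":-0.36,"translation":[0,0,0],"rotation":[0,0,0]}]'
```

```text
t: 5.27
ee_pos: [490.0, -109.6, 148.7]
tcp_rot: [0.002, 0.708, 0.706, 0.001]
wrist_force: [0.4, 0.1, -0.8]
opening: 29.8
```

```bash
python3 -m creep '[{"claw":-0.36,"translation":[-0.01,0.007,0],"rotation":[0,0,0]},{"claw":-0.36,"translation":[0,0,-0.02],"rotation":[0,0,0]},{"claw":-0.36,"translation":[0,0,-0.02],"rotation":[0,0,0]},{"claw":-0.36,"translation":[0,0,-0.03],"rotation":[0,0,0]},{"claw":-0.36,"translation":[0,0,-0.027],"rotation":[0,0,0]},{"claw":-1,"translation":[0,0,0],"rotation":[0,0,0]},{"claw":-1,"translation":[0,0,0],"rotation":[0,0,0]},{"claw":-1,"translation":[0,0,0],"rotation":[0,0,0]},{"claw":-1,"translation":[0,0,0],"rotation":[0,0,0]}]'
```

```text
t: 6.02
ee_pos: [480.0, -101.8, 51.9]
tcp_rot: [0.002, 0.707, 0.707, 0.001]
wrist_force: [1.8, -0.1, -2.3]
opening: 9.2
```

```bash
python3 -m creep '[{"claw":-1,"translation":[0.0026,0,0.0133],"rotation":[0,0,0]},{"claw":-1,"translation":[0.0037,0,0.013],"rotation":[0,0,0]},{"claw":-1,"translation":[0.0047,0,0.0127],"rotation":[0,0,0]},{"claw":-1,"translation":[0.0057,0,0.0123],"rotation":[0,0,0]},{"claw":-1,"translation":[0.0066,0,0.0118],"rotation":[0,0,0]},{"claw":-1,"translation":[0.0075,0,0.0112],"rotation":[0,0,0]},{"claw":-1,"translation":[0.0084,0,0.0106],"rotation":[0,0,0]},{"claw":-1,"translation":[0.0092,0,0.0099],"rotation":[0,0,0]},{"claw":-1,"translation":[0.0099,0,0.0092],"rotation":[0,0,0]},{"claw":-1,"translation":[0.0106,0,0.0084],"rotation":[0,0,0]},{"claw":-1,"translation":[0.0112,0,0.0075],"rotation":[0,0,0]},{"claw":-1,"translation":[0.0118,0,0.0066],"rotation":[0,0,0]},{"claw":-1,"translation":[0.0123,0,0.0057],"rotation":[0,0,0]},{"claw":-1,"translation":[0.0127,0,0.0047],"rotation":[0,0,0]},{"claw":-1,"translation":[0.013,0,0.0037],"rotation":[0,0,0]},{"claw":-1,"translation":[0.0133,0,0.0026],"rotation":[0,0,0]},{"claw":-1,"translation":[0.0134,0,0.0016],"rotation":[0,0,0]},{"claw":-1,"translation":[0.0135,0,0.0005],"rotation":[0,0,0]},{"claw":-1,"translation":[0.0135,0,-0.0005],"rotation":[0,0,0]},{"claw":-1,"translation":[0.0134,0,-0.0016],"rotation":[0,0,0]}]'
python3 -m creep '[{"claw":-0.36,"translation":[0,0,0],"rotation":[0,0,0]},{"claw":-0.36,"translation":[0,0,0],"rotation":[0,0,0]},{"claw":-0.36,"translation":[0,0,0],"rotation":[0,0,0]},{"claw":-0.36,"translation":[0,0,0.03],"rotation":[0,0,0]},{"claw":-0.36,"translation":[0,0,0.03],"rotation":[0,0,0]},{"claw":-0.36,"translation":[-0.025,0.03,0],"rotation":[0,0,0]},{"claw":-0.36,"translation":[-0.025,0.03,0],"rotation":[0,0,0]},{"claw":-0.36,"translation":[-0.025,0.03,0],"rotation":[0,0,0]},{"claw":-0.36,"translation":[-0.025,0.03,0],"rotation":[0,0,0]},{"claw":-0.36,"translation":[-0.025,0.03,0],"rotation":[0,0,0]},{"claw":-0.36,"translation":[-0.025,0.03,0],"rotation":[0,0,0]},{"claw":-0.36,"translation":[-0.025,0.03,0],"rotation":[0,0,0]},{"claw":-0.36,"translation":[0,0,0],"rotation":[0,0,0]}]'
python3 - <<'E'
from h import *
w=save('top','t4.png',crop=(310,130,390,230),scale=5)
h=cv2.cvtColor(w['frame'],cv2.COLOR_RGB2HSV)[145:230,315:385]
print(((h[...,0]>5)&(h[...,0]<22)&(h[...,1]>150)&(h[...,2]>60)).sum())
E
```

```text
t: 7.68
ee_pos: [675.3, -103.4, 196.8]
tcp_rot: [0.003, 0.708, 0.707, -0.001]
wrist_force: [-2.9, -4.8, 4.7]
opening: 8.7
t: 8.77
ee_pos: [494.4, 114.2, 253.3]
tcp_rot: [-0.002, 0.705, 0.709, 0.0]
wrist_force: [-0.1, -0.1, 0.1]
opening: 30.1
0
```

View pics/t4.png

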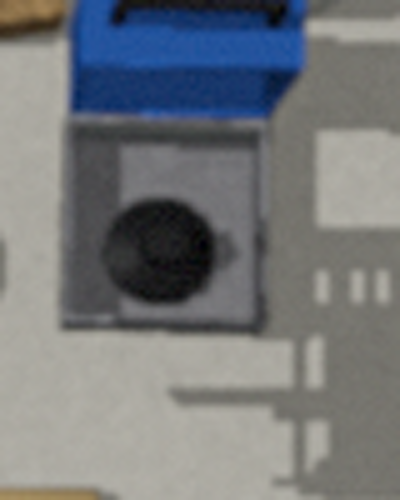

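The middle case holds the black foot, so the coupler must be in the left one.

```bash
python3 -m creep '[{"claw":-0.36,"translation":[-0.018,0.0254,-0.0147],"rotation":[0,0,0.93]},{"claw":-0.36,"translation":[-0.018,0.0254,-0.0147],"rotation":[0,0,0.93]},{"claw":-0.36,"translation":[-0.018,0.0254,-0.0147],"rotation":[0,0,0.93]},{"claw":-0.36,"translation":[-0.018,0.0254,-0.0147],"rotation":[0,0,0.93]},{"claw":-0.36,"translation":[-0.018,0.0254,-0.0147],"rotation":[0,0,0.93]},{"claw":-0.36,"translation":[-0.018,0.0254,-0.0147],"rotation":[0,0,0.93]},{"claw":-0.36,"translation":[-0.018,0.0254,-0.0147],"rotation":[0,0,0.93]},{"claw":-0.36,"translation":[0,0,0],"rotation":[0,0,0]},{"claw":-0.36,"translation":[0,0,0],"rotation":[0,0,0]},{"claw":-0.36,"translation":[0,0,0],"rotation":[0,0,0]}]'
```

```text
t: 9.65
ee_pos: [374.6, 286.8, 150.5]
tcp_rot: [0.001, 0.666, 0.746, 0.0]
wrist_force: [0.6, -1.0, 0.2]
opening: 30.1
```

```bash
python3 -m creep '[{"claw":-0.36,"translation":[-0.007,0.005,0],"rotation":[0,0,0]},{"claw":-0.36,"translation":[0,0,-0.02],"rotation":[0,0,0]},{"claw":-0.36,"translation":[0,0,-0.02],"rotation":[0,0,0]},{"claw":-0.36,"translation":[0,0,-0.03],"rotation":[0,0,0]},{"claw":-0.36,"translation":[0,0,-0.029],"rotation":[0,0,0]},{"claw":-1,"translation":[0,0,0],"rotation":[0,0,0]},{"claw":-1,"translation":[0,0,0],"rotation":[0,0,0]},{"claw":-1,"translation":[0,0,0],"rotation":[0,0,0]},{"claw":-1,"translation":[0,0,0],"rotation":[0,0,0]}]'
```

```text
t: 10.4
ee_pos: [367.6, 292.7, 52.9]
tcp_rot: [0.0, 0.666, 0.746, 0.001]
wrist_force: [-1.1, -0.8, 0.5]
opening: 9.3
```

```bash
python3 -m creep '[{"claw":-1,"translation":[0.0026,0.0003,0.0133],"rotation":[0,0,0]},{"claw":-1,"translation":[0.0037,0.0004,0.013],"rotation":[0,0,0]},{"claw":-1,"translation":[0.0047,0.0005,0.0127],"rotation":[0,0,0]},{"claw":-1,"translation":[0.0057,0.0006,0.0123],"rotation":[0,0,0]},{"claw":-1,"translation":[0.0066,0.0007,0.0118],"rotation":[0,0,0]},{"claw":-1,"translation":[0.0075,0.0008,0.0112],"rotation":[0,0,0]},{"claw":-1,"translation":[0.0083,0.001,0.0106],"rotation":[0,0,0]},{"claw":-1,"translation":[0.0091,0.001,0.0099],"rotation":[0,0,0]},{"claw":-1,"translation":[0.0098,0.0011,0.0092],"rotation":[0,0,0]},{"claw":-1,"translation":[0.0105,0.0012,0.0084],"rotation":[0,0,0]},{"claw":-1,"translation":[0.0111,0.0013,0.0075],"rotation":[0,0,0]},{"claw":-1,"translation":[0.0117,0.0013,0.0066],"rotation":[0,0,0]},{"claw":-1,"translation":[0.0122,0.0014,0.0057],"rotation":[0,0,0]},{"claw":-1,"translation":[0.0126,0.0014,0.0047],"rotation":[0,0,0]},{"claw":-1,"translation":[0.0129,0.0015,0.0037],"rotation":[0,0,0]},{"claw":-1,"translation":[0.0132,0.0015,0.0026],"rotation":[0,0,0]},{"claw":-1,"translation":[0.0133,0.0015,0.0016],"rotation":[0,0,0]},{"claw":-1,"translation":[0.0134,0.0015,0.0005],"rotation":[0,0,0]},{"claw":-1,"translation":[0.0134,0.0015,-0.0005],"rotation":[0,0,0]},{"claw":-1,"translation":[0.0133,0.0015,-0.0016],"rotation":[0,0,0]}]'
python3 -m creep '[{"claw":-1,"translation":[0.0131,0.0015,-0.0027],"rotation":[0,0,0]},{"claw":-0.36,"translation":[0,0,0],"rotation":[0,0,0]},{"claw":-0.36,"translation":[0,0,0],"rotation":[0,0,0]},{"claw":-0.36,"translation":[0,0,0],"rotation":[0,0,0]},{"claw":-0.36,"translation":[0,0,0.03],"rotation":[0,0,0]},{"claw":-0.36,"translation":[0,0,0.03],"rotation":[0,0,0]},{"claw":0.28,"translation":[-0.025,-0.035,0],"rotation":[0,0,0]},{"claw":0.28,"translation":[-0.025,-0.035,0],"rotation":[0,0,0]},{"claw":0.28,"translation":[-0.025,-0.035,0],"rotation":[0,0,0]},{"claw":0.28,"translation":[-0.025,-0.035,0],"rotation":[0,0,0]},{"claw":0.28,"translation":[-0.025,-0.02,0],"rotation":[0,0,0]},{"claw":0.28,"translation":[0,0,0],"rotation":[0,0,0]},{"claw":0.28,"translation":[0,0,0],"rotation":[0,0,0]}]'
python3 - <<'E'
from h import *
w=save('top','t5.png',crop=(170,140,250,240),scale=5.5)
E
```

```text
t: 12.07
ee_pos: [562.6, 317.6, 198.2]
tcp_rot: [-0.001, 0.665, 0.746, 0.003]
wrist_force: [-3.2, 4.7, 2.8]
opening: 8.5
t: 13.15
ee_pos: [452.1, 159.3, 252.1]
tcp_rot: [0.001, 0.667, 0.745, 0.001]
wrist_force: [1.1, -0.6, -0.9]
opening: 59.9
```

View pics/t5.png

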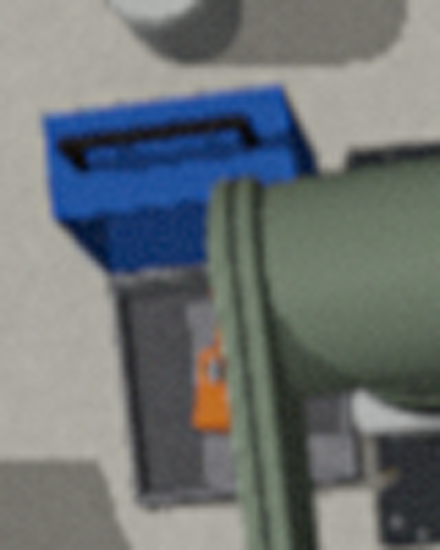

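The orange coupler is in the left case, at about (212,390) in this crop and partly hidden by the arm. I'll look with the wrist camera.

```bash
python3 -m creep '[{"claw":0.28,"translation":[0.006,0.032,0],"rotation":[0,0,0]},{"claw":0.28,"translation":[0.006,0.032,0],"rotation":[0,0,0]},{"claw":0.28,"translation":[0.006,0.032,0],"rotation":[0,0,0]},{"claw":0.28,"translation":[0,0,0],"rotation":[0,0,0]},{"claw":0.28,"translation":[0,0,0],"rotation":[0,0,0]},{"claw":0.28,"translation":[0,0,0],"rotation":[0,0,0]}]'
python3 - <<'E'
from h import *
w=save('wrist','w2.png',scale=1.4)
E
```

```text
t: 13.7
ee_pos: [471.5, 256.5, 251.2]
tcp_rot: [0.0, 0.666, 0.746, -0.0]
wrist_force: [0.4, -0.5, 1.7]
opening: 60.3
```

View pics/w2.png

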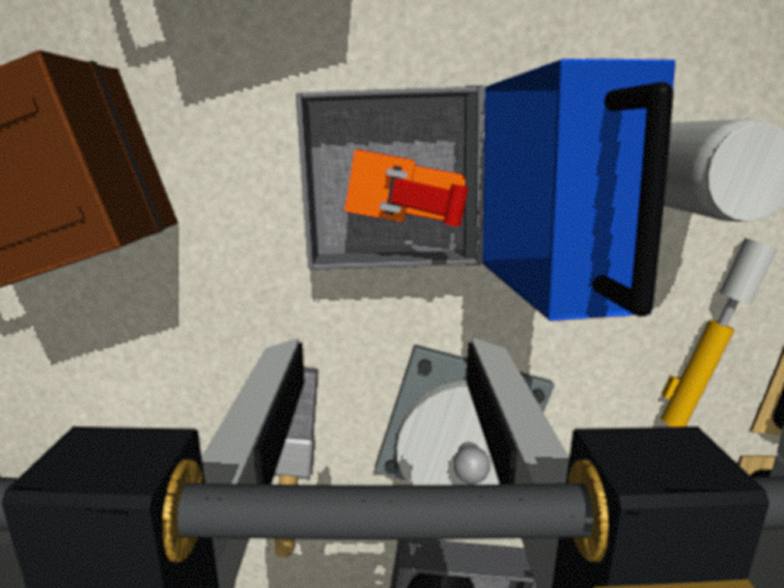

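The wrist picture shows the coupler's socket block with top corners near (356,150), (347,211), (405,221) and (415,160). The tail points to the hinge side, the lever tip is at (454,205), and the ball is at (472,462).

```bash
python3 - <<'E'
from h import *
s=dict(np.load('pics/w2.png.npz')); f=lambda l:(np.array(l,float)+.5)/1.4-.5
# refine: orange mask, min area rect-ish
im=s['frame'];h=cv2.cvtColor(im,cv2.COLOR_RGB2HSV)
p=p2w(s,f([(356,150),(347,211),(405,221),(415,160)]),50);print(p.round(1).tolist(),p.mean(0).round(1))
e=p[1]-p[0];print('front edge',np.linalg.norm(e),'heading +x',np.degrees(np.arctan2(-e[0]*-1,-e[1]*1)).round(1), e.round(1))
print('side len',np.linalg.norm(p[3]-p[0]),np.linalg.norm(p[2]-p[1]),(p[3]-p[0]).round(1),(p[2]-p[1]).round(1))
t=p2w(s,f([(454,205),(461,184),(449,225)]),84);print('tip',t.round(1).tolist())
print('ball',p2w(s,f([(472,462)]),64))
cv2.imwrite('pics/w2c.png',cv2.resize(im[95:170,235:345,::-1],None,fx=7,fy=7,interpolation=cv2.INTER_CUBIC))
E
```

```text
[[442.8, 325.6, 50.0], [440.7, 282.1, 50.0], [483.3, 279.6, 50.0], [485.0, 323.5, 50.0]] [462.9 302.7  50. ]
front edge 43.617996422898045 heading +x -2.8 [ -2.1 -43.6   0. ]
side len 42.19914895177787 42.69459475772945 [42.1 -2.1  0. ] [42.6 -2.4  0. ]
tip [[512.2, 298.9, 84.0], [514.7, 312.9, 84.0], [510.8, 285.3, 84.0]]
ball [[560.81693307  94.40876247  64.        ]]
```

View pics/w2c.png

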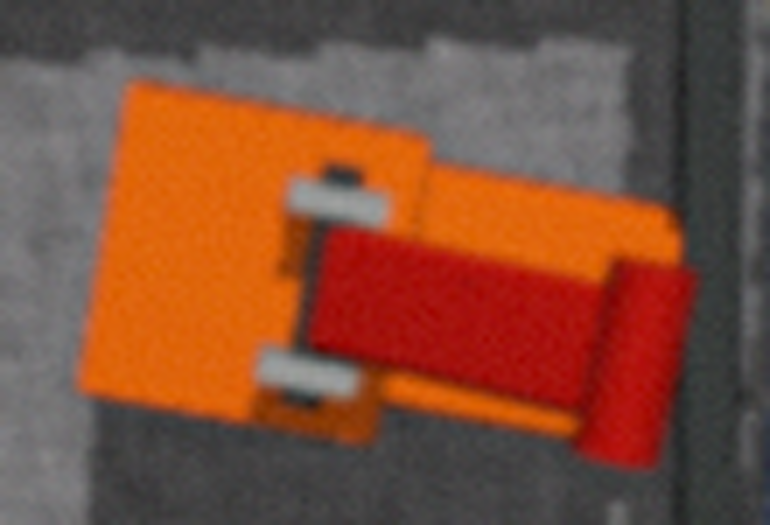

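```bash
python3 -c "
from h import *
print(get_obs()['joint_positions'].round(2))"
python3 -m creep '[{"claw":0.28,"translation":[0,0.0058,0],"rotation":[0,0,6.7]},{"claw":0.28,"translation":[0,0.0058,0],"rotation":[0,0,6.7]},{"claw":0.28,"translation":[0,0.0058,0],"rotation":[0,0,6.7]},{"claw":0.28,"translation":[0,0.0058,0],"rotation":[0,0,6.7]},{"claw":0.28,"translation":[0,0.0058,0],"rotation":[0,0,6.7]},{"claw":0.28,"translation":[0,0.0058,0],"rotation":[0,0,6.7]},{"claw":0.28,"translation":[0,0.0058,0],"rotation":[0,0,6.7]},{"claw":0.28,"translation":[0,0.0052,0],"rotation":[0,0,6.7]},{"claw":0.28,"translation":[0,0,0],"rotation":[0,0,6.7]},{"claw":0.28,"translation":[0,0,-0.02],"rotation":[0,0,6.7]},{"claw":0.28,"translation":[0,0,-0.02],"rotation":[0,0,6.7]},{"claw":0.28,"translation":[0,0,-0.02],"rotation":[0,0,6.3]},{"claw":0.28,"translation":[0,0,0],"rotation":[0,0,0]},{"claw":0.28,"translation":[0,0,0],"rotation":[0,0,0]},{"claw":0.28,"translation":[0,0,0],"rotation":[0,0,0]}]'
python3 - <<'E'
from h import *
o=get_obs();print(o['joint_positions'].round(2))
w=snapshot('wrist'); np.savez('pics/w3.npz',**{k:np.array(v) for k,v in w.items()})
h=cv2.cvtColor(w['frame'],cv2.COLOR_RGB2HSV); m=((h[...,0]>7)&(h[...,0]<20)&(h[...,1]>190)&(h[...,2]>150)).astype('u1')
print(m.sum(),cv2.boundingRect(m))
x,y,W,H=cv2.boundingRect(m); x0,y0=max(0,x-30),max(0,y-30); c=w['frame'][y0:y+H+30,x0:x+W+30,::-1]
k=min(780/c.shape[1],580/c.shape[0]); print(x0,y0,k); cv2.imwrite('pics/w3.png',cv2.resize(c,None,fx=k,fy=k,interpolation=cv2.INTER_CUBIC))
E
```

```text
[ 0.34  0.09  1.58 -0.    1.47  0.22]
t: 15.0
ee_pos: [472.0, 301.6, 192.7]
tcp_rot: [0.001, 0.032, 0.999, 0.0]
wrist_force: [0.2, -0.1, -0.1]
opening: 60.1
[ 0.41  0.18  1.59 -0.    1.36 -1.09]
2255 (250, 156, 51, 86)
220 126 3.9726027397260273
```

View pics/w3.png

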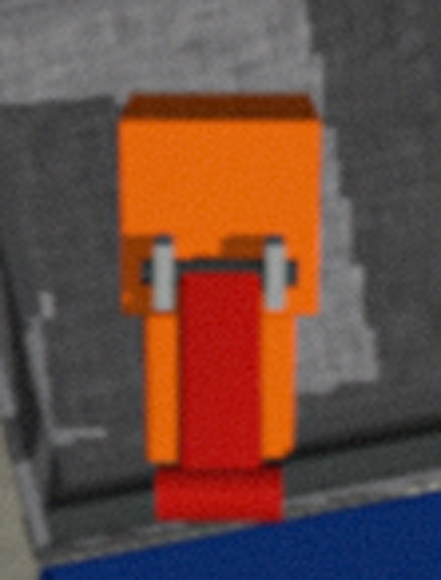

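The crop shows the block's top face squarely aligned, spanning x 121–322 and y 118–313, so I compute its centre against the TCP.

```bash
python3 - <<'E'
from h import *
s=dict(np.load('pics/w3.npz')); k=3.9726
f=lambda l:(np.array(l,float)+.5)/k-.5+[220,126]
p=p2w(s,f([(121,118),(322,118),(121,313),(320,313)]),50);print(p.round(1).tolist(),p.mean(0).round(1))
print('tip',p2w(s,f([(219,494)]),84), get_obs()['ee_pos'])
E
```

```text
[[438.2, 282.5, 50.0], [441.0, 326.0, 50.0], [481.9, 278.9, 50.0], [484.8, 323.5, 50.0]] [461.5 302.7  50. ]
tip [[512.8795765  298.93239227  84.        ]] [472.40173859 301.92835052 193.26754559]
```

```bash
python3 -m creep '[{"claw":0.28,"translation":[-0.002,0.0005,-0.03],"rotation":[0,0,0]},{"claw":0.28,"translation":[0,0,-0.03],"rotation":[0,0,0]},{"claw":0.28,"translation":[0,0,-0.03],"rotation":[0,0,0]},{"claw":0.28,"translation":[0,0,-0.03],"rotation":[0,0,0]},{"claw":0.28,"translation":[0,0,-0.025],"rotation":[0,0,0]},{"claw":0.28,"translation":[0,0,-0.02],"rotation":[0,0,0]},{"claw":0.28,"translation":[0,0,-0.015],"rotation":[0,0,0]},{"claw":0.28,"translation":[0,0,0],"rotation":[0,0,0]},{"claw":-1,"translation":[0,0,0],"rotation":[0,0,0]},{"claw":-1,"translation":[0,0,0],"rotation":[0,0,0]},{"claw":-1,"translation":[0,0,0],"rotation":[0,0,0]},{"claw":-1,"translation":[0,0,0],"rotation":[0,0,0]},{"claw":-1,"translation":[0,0,0],"rotation":[0,0,0]}]'
```

```text
t: 16.13
ee_pos: [471.0, 302.8, 13.6]
tcp_rot: [0.002, 0.031, 1.0, 0.0]
wrist_force: [-0.4, -1.6, 6.8]
opening: 44.0
```

```bash
python3 -m creep '[{"claw":-1,"translation":[0,0,0.01],"rotation":[0,0,0]},{"claw":-1,"translation":[0,0,0.02],"rotation":[0,0,0]},{"claw":-1,"translation":[0,0,0.025],"rotation":[0,0,0]},{"claw":-1,"translation":[0,0,0.025],"rotation":[0,0,0]},{"claw":-1,"translation":[0,0,0.025],"rotation":[0,0,0]},{"claw":-1,"translation":[0,0,0.025],"rotation":[0,0,0]},{"claw":-1,"translation":[0,0,0.02],"rotation":[0,0,0]},{"claw":-1,"translation":[0,-0.02,0],"rotation":[0,0,0]},{"claw":-1,"translation":[0,-0.025,0],"rotation":[0,0,0]},{"claw":-1,"translation":[0,-0.025,0],"rotation":[0,0,0]},{"claw":-1,"translation":[0,-0.025,0],"rotation":[0,0,0]},{"claw":-1,"translation":[0,-0.025,0],"rotation":[0,0,0]},{"claw":-1,"translation":[0.01,-0.025,0],"rotation":[0,0,0]},{"claw":-1,"translation":[0.02,-0.025,0],"rotation":[0,0,0]},{"claw":-1,"translation":[0.02,-0.02,0],"rotation":[0,0,0]},{"claw":-1,"translation":[0.02,-0.015,0],"rotation":[0,0,0]},{"claw":-1,"translation":[0.02,-0.005,0],"rotation":[0,0,0]},{"claw":-1,"translation":[0.007,0,0],"rotation":[0,0,0]},{"claw":-1,"translation":[0,0,0],"rotation":[0,0,0]},{"claw":-1,"translation":[0,0,0],"rotation":[0,0,0]}]'
python3 - <<'E'
from h import *
o=get_obs();print(o['ee_pos'],o['opening'])
w=save('wrist','w4.png',scale=1.4)
t=save('top','t6.png')
E
```

```text
t: 17.8
ee_pos: [564.6, 93.0, 160.4]
tcp_rot: [-0.002, 0.031, 1.0, 0.0]
wrist_force: [-0.9, 0.9, -5.5]
opening: 44.0
[564.62779877  93.02649709 160.44994182] 43.96803147584423
```

View pics/w4.png

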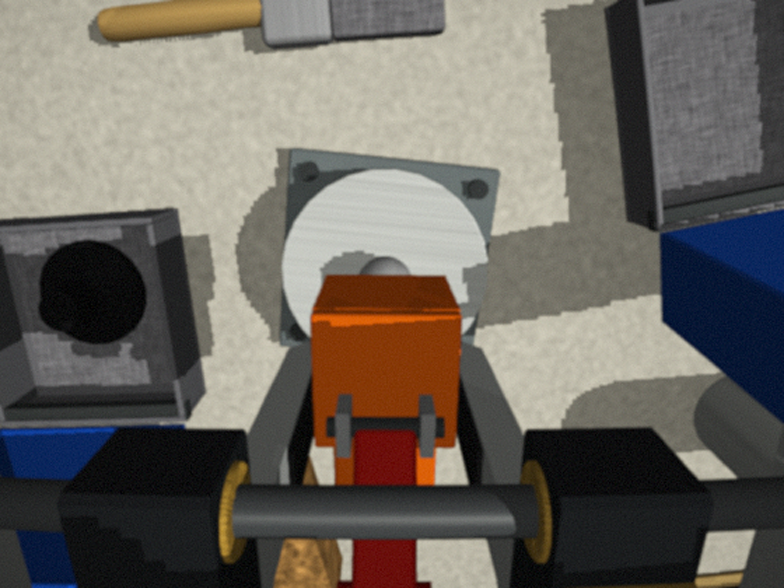

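The coupler is held level. Its front face has its top edge at row 314 (x 313–461) and bottom edge at row 276 (x 325–449). The ball peeks out at (386,257) and the flange arc is visible, so I compute the relative offset.

```bash
python3 - <<'E'
from h import *
from scipy.optimize import least_squares
s=dict(np.load('pics/w4.png.npz')); f=lambda l:(np.array(l,float)+.5)/1.4-.5
P=p2w(s,f([(388,168),(335,182),(300,215),(282,268),(445,186),(475,215),(490,262)]),44)[:,:2]
r=least_squares(lambda c:np.hypot(*(P-c).T)-60,[559,93]);print('flange',r.x,r.fun.round(1))
# ball silhouette: tangent-cone fit on arc points
T=s['T'];A=p2w(s,f([(386,256),(370,261),(402,261),(361,270),(411,270)]),64); o=T[:3,3];d=A-o;d/=np.linalg.norm(d,axis=1)[:,None]
g=lambda c:np.linalg.norm(np.cross(np.array([c[0],c[1],64])-o,d),axis=1)-15
r=least_squares(g,[559,93]);print('ball',r.x,r.fun.round(1))
z=160.4-9.6
a=p2w(s,f([(313,314),(461,313)]),z+46);b=p2w(s,f([(325,276),(449,276)]),z)
for e in(a,b):
  n=np.array([1,-.06,0]); print(e.round(1).tolist(),'origin',(e.mean(0)+22*n).round(1))
# top image
t=dict(np.load('pics/t6.png.npz'))['frame'][120:220,230:330,::-1]
cv2.imwrite('pics/t6c.png',cv2.resize(t,None,fx=6,fy=6,interpolation=cv2.INTER_CUBIC))
m=cv2.cvtColor(s['frame'],cv2.COLOR_RGB2GRAY); print(m[170:230,276].tolist())
E
```

```text
flange [560.27160013  94.2529602 ] [ 0.1 -0.2 -0.3  0.9 -0.1  0.5  0.3]
ball [560.71734461  93.79343712] [-0.2 -0.1 -0.1  0.4  0.4]
[[532.9, 74.0, 196.8], [535.2, 116.7, 196.8]] origin [556.1  94.  196.8]
[[533.2, 72.4, 150.8], [536.0, 118.6, 150.8]] origin [556.6  94.2 150.8]
[197, 198, 198, 198, 200, 195, 193, 195, 192, 195, 198, 197, 175, 120, 78, 96, 103, 111, 117, 118, 125, 134, 141, 139, 145, 131, 106, 64, 54, 52, 56, 54, 56, 54, 50, 50, 51, 51, 50, 57, 53, 50, 51, 53, 54, 51, 50, 56, 51, 56, 70, 71, 65, 57, 73, 101, 114, 123, 133, 125]
```

```bash
python3 -m creep '[{"claw":-1,"translation":[0.0037,-0.0005,-0.015],"rotation":[0,0,0]},{"claw":-1,"translation":[0,0,-0.02],"rotation":[0,0,0]},{"claw":-1,"translation":[0,0,-0.01],"rotation":[0,0,0]},{"claw":-1,"translation":[0,0,0],"rotation":[0,0,0]},{"claw":-1,"translation":[0,0,0],"rotation":[0,0,0]}]'
python3 - <<'E'
from h import *
o=get_obs();print(o['ee_pos'],o['wrist_torque'])
w=save('wrist','w5.png',crop=(150,60,400,330),scale=2.2)
E
```

```text
t: 18.32
ee_pos: [568.4, 92.4, 115.7]
tcp_rot: [-0.001, 0.03, 1.0, -0.0]
wrist_force: [-0.4, 0.6, -5.9]
opening: 43.8
[568.37046778  92.4367492  115.66830183] [ 6.84818085e-02 -6.98745734e-02 -5.02060310e-05]
```

The viewer's 12 pictures are used up, so I go on by numbers and force.

```bash
python3 -m creep '[{"claw":-1,"translation":[0,0,-0.01],"rotation":[0,0,0]},{"claw":-1,"translation":[0,0,-0.01],"rotation":[0,0,0]},{"claw":-1,"translation":[0,0,-0.008],"rotation":[0,0,0]},{"claw":-1,"translation":[0,0,-0.005],"rotation":[0,0,0]},{"claw":-1,"translation":[0,0,0],"rotation":[0,0,0]},{"claw":-1,"translation":[0,0,0],"rotation":[0,0,0]}]'
python3 - <<'E'
from h import *
s=snapshot('wrist'); im=s['frame']; T=np.array(s['T']);h=cv2.cvtColor(im,cv2.COLOR_RGB2HSV)
# flange edge: low-sat bright region; check along rays from projected flange circle
K=np.array(s['mtx'],float);D=np.array(s['dist'],float);Ti=np.linalg.inv(T)
def proj(p): c=np.atleast_2d(p)@Ti[:3,:3].T+Ti[:3,3]; return cv2.projectPoints(c,np.zeros(3),np.zeros(3),K,D)[0].reshape(-1,2)
g=cv2.GaussianBlur(cv2.cvtColor(im,cv2.COLOR_RGB2GRAY),(3,3),0).astype(float)
P=[]
rs=np.arange(52,68,.25)
for a in np.radians(np.arange(140,225,5)):
    q=proj(np.array([[559.5+r*np.cos(a),93.5+r*np.sin(a),44] for r in rs]))
    v=np.array([g[int(round(y)),int(round(x))] for x,y in q]); d=v[:-8]-v[8:]; i=d.argmax(); 
    if d[i]>40:P.append((559.5+rs[i+4]*np.cos(a),93.5+rs[i+4]*np.sin(a)))
P=np.array(P)
from scipy.optimize import least_squares
if len(P)>4:
    r=least_squares(lambda c:np.hypot(*(P-c).T)-60,[559,93],loss='soft_l1');print(len(P),'flange',r.x,(np.hypot(*(P-r.x).T)-60).round(1))
# block front top edge
z=get_obs()['ee_pos'][2]-9.6; print(get_obs()['ee_pos'])
m=(h[...,0]<22)&(h[...,1]>150)
for off in(-12,0,12):
    pr=proj(np.array([[x,93.5+off,z+46] for x in np.arange(515,570,.5)]))
    vv=[(im[int(round(y)),int(round(x))]).tolist() for x,y in pr]
    pr2=[int(m[int(round(y)),int(round(x))]) for x,y in pr]; R=[v[0] for v in vv]
    print(off,515+.5*np.argmax(pr2), 515+.5*np.argmax(np.abs(np.diff(R))[30:])+15, R[20:80:2])
E
```

```text
t: 18.87
ee_pos: [569.3, 91.9, 82.6]
tcp_rot: [-0.001, 0.031, 1.0, -0.0]
wrist_force: [0.0, 0.2, -4.7]
opening: 44.0
17 flange [560.92781139  93.06944805] [-0.1  0.4 -0.3 -0.3 -0.3  0.2 -0.   0.2  0.2  0.1  0.1  0.3 -0.3 -0.4
  0.  -0.1  0.1]
[569.94572193  91.90001971  83.29706936]
-12 526.5 537.5 [111, 100, 92, 91, 91, 91, 91, 97, 93, 88, 85, 133, 96, 178, 210, 212, 194, 129, 125, 125, 130, 128, 128, 125, 127, 126, 127, 123, 127, 129]
0 527.5 538.5 [190, 180, 137, 91, 91, 91, 96, 90, 93, 93, 93, 94, 124, 96, 172, 212, 194, 126, 130, 129, 129, 123, 127, 126, 127, 128, 126, 132, 128, 126]
12 528.5 539.0 [188, 188, 180, 105, 83, 83, 88, 91, 93, 92, 89, 80, 95, 147, 87, 191, 193, 128, 126, 126, 127, 129, 130, 129, 127, 125, 126, 130, 128, 127]
```

Flange centre is (560.9, 93.1) and the coupler origin is at x≈559.5. The ball is already entering the socket with no contact force, so I continue gently.

```bash
python3 -m creep '[{"claw":-1,"translation":[0.001,0.0003,-0.004],"rotation":[0,0,0]},{"claw":-1,"translation":[0,0,-0.005],"rotation":[0,0,0]},{"claw":-1,"translation":[0,0,-0.005],"rotation":[0,0,0]},{"claw":-1,"translation":[0,0,0],"rotation":[0,0,0]},{"claw":-1,"translation":[0,0,0],"rotation":[0,0,0]}]'
```

```text
t: 19.33
ee_pos: [570.4, 92.2, 68.7]
tcp_rot: [-0.001, 0.031, 1.0, -0.0]
wrist_force: [-0.4, 0.5, -5.9]
opening: 43.9
```

```bash
python3 -m creep '[{"claw":-1,"translation":[0,0,-0.005],"rotation":[0,0,0]},{"claw":-1,"translation":[0,0,-0.005],"rotation":[0,0,0]},{"claw":-1,"translation":[0,0,-0.003],"rotation":[0,0,0]},{"claw":-1,"translation":[0,0,0],"rotation":[0,0,0]},{"claw":-1,"translation":[0,0,0],"rotation":[0,0,0]}]'
python3 -m creep '[{"claw":-1,"translation":[0,0,-0.002],"rotation":[0,0,0]},{"claw":-1,"translation":[0,0,0],"rotation":[0,0,0]},{"claw":-1,"translation":[0,0,0],"rotation":[0,0,0]}]'
```

```text
t: 19.75
ee_pos: [570.6, 92.2, 56.0]
tcp_rot: [-0.0, 0.031, 1.0, -0.0]
wrist_force: [-0.1, 0.2, -6.0]
opening: 43.8
t: 20.0
ee_pos: [571.0, 92.2, 54.5]
tcp_rot: [0.0, 0.031, 1.0, 0.0]
wrist_force: [-0.7, -0.5, -6.2]
opening: 44.3
```

```bash
python3 -m creep '[{"claw":-1,"translation":[0,0,-0.001],"rotation":[0,0,0]},{"claw":-1,"translation":[0,0,0],"rotation":[0,0,0]},{"claw":-1,"translation":[0,0,0],"rotation":[0,0,0]}]'
python3 -m creep '[{"claw":-1,"translation":[0,0,-0.001],"rotation":[0,0,0]},{"claw":-1,"translation":[0,0,0],"rotation":[0,0,0]},{"claw":-1,"translation":[0,0,0],"rotation":[0,0,0]}]'
```

```text
t: 20.25
ee_pos: [571.3, 92.2, 53.7]
tcp_rot: [0.0, 0.031, 1.0, 0.0]
wrist_force: [1.1, -0.6, -5.2]
opening: 43.6
t: 20.5
ee_pos: [571.2, 92.2, 53.6]
tcp_rot: [0.0, 0.031, 1.0, -0.0]
wrist_force: [-4.3, -0.0, 5.0]
opening: 44.0
```

```bash
python3 -m creep '[{"claw":0.25,"translation":[0,0,0],"rotation":[0,0,0]},{"claw":0.25,"translation":[0,0,0],"rotation":[0,0,0]},{"claw":0.25,"translation":[0,0,0],"rotation":[0,0,0]},{"claw":0.25,"translation":[0,0,0],"rotation":[0,0,0]},{"claw":0.25,"translation":[0,0,0.015],"rotation":[0,0,0]},{"claw":0.25,"translation":[0,0,0.025],"rotation":[0,0,0]},{"claw":0.25,"translation":[0,0,0.03],"rotation":[0,0,0]},{"claw":0.25,"translation":[0,0,0.03],"rotation":[0,0,0]},{"claw":0.25,"translation":[0,0,0.03],"rotation":[0,0,0]},{"claw":0.25,"translation":[0,0,0],"rotation":[0,0,0]},{"claw":0.25,"translation":[0,0,0],"rotation":[0,0,0]}]'
python3 - <<'E'
from h import *
s=snapshot('wrist'); cv2.imwrite('pics/w6.png',s['frame'][:,:,::-1]); h=cv2.cvtColor(s['frame'],cv2.COLOR_RGB2HSV)
f=lambda m:np.argwhere(m)[:,::-1]
red=((h[...,0]<4)|(h[...,0]>175))&(h[...,1]>150)&(h[...,2]>60)
n,l,st,c=cv2.connectedComponentsWithStats(red.astype('u1'))
for i in range(1,n):
    if st[i,4]>60: print('red',st[i])
og=((h[...,0]>=7)&(h[...,0]<20)&(h[...,1]>190)&(h[...,2]>60)).astype('u1')
n,l,st,c=cv2.connectedComponentsWithStats(og)
for i in range(1,n):
    if st[i,4]>100:
        ys,xs=np.nonzero(l==i); q=np.array([[xs.min(),ys[xs==xs.min()].mean()],[xs.max(),ys[xs==xs.max()].mean()],[np.median(xs),ys.min()]])
        print('org',st[i],p2w(s,q,90).round(1).tolist())
# edge profile down block centre, both planes
T=s['T']
K=np.array(s['mtx'],float);D=np.array(s['dist'],float);Ti=np.linalg.inv(T)
xs=np.arange(528,552,1.); c=np.c_[xs,xs*0+93,xs*0+90]@Ti[:3,:3].T+Ti[:3,3]
q=cv2.projectPoints(c,np.zeros(3),np.zeros(3),K,D)[0].reshape(-1,2)
for x,(u,v) in zip(xs,q): print(x,s['frame'][int(round(v)),int(round(u))].tolist(),end=' ')
print(get_obs()['ee_pos'])
E
```

```text
t: 21.42
ee_pos: [572.9, 92.3, 185.0]
tcp_rot: [0.003, 0.031, 1.0, 0.0]
wrist_force: [-0.7, 0.0, 0.5]
opening: 58.7
red [ 256  209   37   74 1864]
org [ 246  156   58  105 3509] [[549.6, 72.1, 90.0], [549.0, 114.7, 90.0], [534.3, 94.0, 90.0]]
528.0 [189, 190, 185] 529.0 [192, 191, 185] 530.0 [188, 191, 186] 531.0 [183, 185, 176] 532.0 [184, 186, 179] 533.0 [177, 177, 166] 534.0 [104, 62, 44] 535.0 [87, 35, 7] 536.0 [90, 35, 1] 537.0 [87, 35, 2] 538.0 [88, 35, 5] 539.0 [86, 34, 4] 540.0 [137, 57, 6] 541.0 [185, 77, 1] 542.0 [207, 88, 6] 543.0 [208, 91, 2] 544.0 [212, 98, 18] 545.0 [211, 94, 16] 546.0 [207, 89, 4] 547.0 [208, 90, 5] 548.0 [204, 88, 0] 549.0 [210, 91, 10] 550.0 [207, 90, 2] 551.0 [210, 94, 14] [571.18483366  92.25109225 182.76132369]
```

The coupler is upright at about (562, 93.4), with the flange centre at (560.9, 93.1). Next I shut the fingers, move over the lever tip and press.

```bash
python3 -m creep '[{"claw":-1,"translation":[0.015,0,0],"rotation":[0,0,0]},{"claw":-1,"translation":[0.015,-0.001,0],"rotation":[0,0,0]},{"claw":-1,"translation":[0.015,-0.001,0],"rotation":[0,0,0]},{"claw":-1,"translation":[0,0,0],"rotation":[0,0,0]},{"claw":-1,"translation":[0,0,0],"rotation":[0,0,0]},{"claw":-1,"translation":[0,0,0],"rotation":[0,0,0]},{"claw":-1,"translation":[0,0,-0.02],"rotation":[0,0,0]},{"claw":-1,"translation":[0,0,-0.02],"rotation":[0,0,0]},{"claw":-1,"translation":[0,0,0],"rotation":[0,0,0]},{"claw":-1,"translation":[0,0,0],"rotation":[0,0,0]}]'
python3 -m creep '[{"claw":-1,"translation":[0,0,-0.006],"rotation":[0,0,0]},{"claw":-1,"translation":[0,0,-0.006],"rotation":[0,0,0]},{"claw":-1,"translation":[0,0,-0.004],"rotation":[0,0,0]},{"claw":-1,"translation":[0,0,-0.004],"rotation":[0,0,0]},{"claw":-1,"translation":[0,0,0],"rotation":[0,0,0]},{"claw":-1,"translation":[0,0,0],"rotation":[0,0,0]}]'
```

```text
t: 22.3
ee_pos: [613.7, 90.4, 140.7]
tcp_rot: [-0.002, 0.031, 1.0, -0.0]
wrist_force: [-0.1, -0.2, -0.3]
opening: 0.3
t: 22.8
ee_pos: [617.2, 90.2, 123.6]
tcp_rot: [0.001, 0.031, 1.0, 0.0]
wrist_force: [2.6, -0.7, 3.2]
opening: 0.8
```

Contact at 3 N, as the lever's stiffness predicts. I keep pressing, from 123.6 to about 103.

```bash
python3 -m creep '[{"claw":-1,"translation":[0,0,-0.005],"rotation":[0,0,0]},{"claw":-1,"translation":[0,0,-0.005],"rotation":[0,0,0]},{"claw":-1,"translation":[0,0,-0.005],"rotation":[0,0,0]},{"claw":-1,"translation":[0,0,-0.003],"rotation":[0,0,0]},{"claw":-1,"translation":[0,0,0],"rotation":[0,0,0]},{"claw":-1,"translation":[0,0,0],"rotation":[0,0,0]}]'
python3 -m creep '[{"claw":-1,"translation":[0,0,-0.002],"rotation":[0,0,0]},{"claw":-1,"translation":[0,0,-0.001],"rotation":[0,0,0]},{"claw":-1,"translation":[0,0,0],"rotation":[0,0,0]},{"claw":-1,"translation":[0,0,0],"rotation":[0,0,0]}]'
```

```text
t: 23.3
ee_pos: [614.7, 90.3, 103.5]
tcp_rot: [-0.001, 0.031, 1.0, -0.0]
wrist_force: [1.9, 0.3, 1.4]
opening: 0.7
t: 23.63
ee_pos: [615.0, 90.3, 102.5]
tcp_rot: [-0.001, 0.031, 1.0, -0.0]
wrist_force: [-2.5, -0.3, 8.9]
opening: 0.6
```

```bash
python3 -m creep '[{"claw":-1,"translation":[0,0,-0.0005],"rotation":[0,0,0]},{"claw":-1,"translation":[0,0,0],"rotation":[0,0,0]},{"claw":-1,"translation":[0,0,0],"rotation":[0,0,0]}]'
python3 -m creep '[{"claw":-1,"translation":[0,0,0.02],"rotation":[0,0,0]},{"claw":-1,"translation":[0,0,0.03],"rotation":[0,0,0]},{"claw":-1,"translation":[0,0,0.03],"rotation":[0,0,0]},{"claw":-1,"translation":[-0.02,0,0.02],"rotation":[0,0,0]},{"claw":-1,"translation":[-0.025,0,0],"rotation":[0,0,0]},{"claw":-1,"translation":[0,0,0],"rotation":[0,0,0]},{"claw":-1,"translation":[0,0,0],"rotation":[0,0,0]},{"claw":-1,"translation":[0,0,0],"rotation":[0,0,0]}]'
python3 - <<'E'
from h import *
s=snapshot('wrist'); h=cv2.cvtColor(s['frame'],cv2.COLOR_RGB2HSV); print(get_obs()['ee_pos'])
red=((h[...,0]<4)|(h[...,0]>175))&(h[...,1]>150)&(h[...,2]>60)
n,l,st,c=cv2.connectedComponentsWithStats(red.astype('u1'))
for i in range(1,n):
    if st[i,4]>60:
        x,y,w,hh=st[i,:4]; print('red',st[i],p2w(s,[(x,y+hh-1),(x+w,y+hh-1)],97).round(1).tolist())
T=s['T'];K=np.array(s['mtx'],float);D=np.array(s['dist'],float);Ti=np.linalg.inv(T)
pr=lambda p:cv2.projectPoints(np.array(p,float)@Ti[:3,:3].T+Ti[:3,3],np.zeros(3),np.zeros(3),K,D)[0].reshape(-1,2).round(0).tolist()
print('expected tip down',pr([[561+58,90,97]]),'raised',pr([[561+50,90,124]]))
xs=np.arange(530,552,1.);q=pr(np.c_[xs,xs*0+93,xs*0+90]); print([(x,int(s['frame'][int(v),int(u)][0])) for x,(u,v) in zip(xs,q)])
og=((h[...,0]>=7)&(h[...,0]<20)&(h[...,1]>190)&(h[...,2]>150)); 
for r in (int(q[14][1]),int(q[20][1])):
    xx=np.nonzero(og[r,200:340])[0]+200; print(p2w(s,[(xx.min(),r),(xx.max(),r)],90).round(1).tolist())
E
```

```text
t: 23.88
ee_pos: [615.1, 90.3, 102.4]
tcp_rot: [-0.001, 0.031, 1.0, -0.0]
wrist_force: [-2.5, 0.0, 10.4]
opening: 0.5
t: 24.55
ee_pos: [570.0, 90.3, 199.7]
tcp_rot: [-0.001, 0.031, 1.0, -0.0]
wrist_force: [0.8, -0.2, -0.1]
opening: 0.7
[570.49571052  90.21052463 199.68190178]
red [267 210  23  60 738] [[624.2, 80.4, 97.0], [625.4, 99.3, 97.0]]
expected tip down [[278.0, 262.0]] raised [[278.0, 268.0]]
[(np.float64(530.0), 196), (np.float64(531.0), 188), (np.float64(532.0), 187), (np.float64(533.0), 174), (np.float64(534.0), 146), (np.float64(535.0), 89), (np.float64(536.0), 89), (np.float64(537.0), 94), (np.float64(538.0), 98), (np.float64(539.0), 111), (np.float64(540.0), 134), (np.float64(541.0), 190), (np.float64(542.0), 215), (np.float64(543.0), 214), (np.float64(544.0), 216), (np.float64(545.0), 213), (np.float64(546.0), 212), (np.float64(547.0), 216), (np.float64(548.0), 213), (np.float64(549.0), 215), (np.float64(550.0), 215), (np.float64(551.0), 216)]
[[542.6, 73.2, 90.0], [545.1, 114.5, 90.0]]
[[549.0, 72.7, 90.0], [551.5, 114.2, 90.0]]
```

The measurements agree: the tip roll's rear edge is at x≈625 at the lowered height (expected 625), and the coupler is unmoved. Handing in.

```bash
python3 -c "
from workcell import arm
print(arm.hand_in())"
```

```text
the job is handed in; nothing more can be done
None
```

The coupler is seated on the stand with the latch lever down and released, and I handed the job in at about 24.6 s. The hand-in reported no verdict.

- **Finding it:** I opened the right case first (bracket), then the middle one (round foot), then the left one, which held the coupler. I did not touch the two wrong parts, the brown and yellow look-alikes or the bystanders.
- **Seating:** I lowered the coupler slowly over the ball. The wrist force reversed from about -6 N to +5 N at the calculated seat height, so it met the flange gently. A wrist image after release showed it upright at about (562, 93.4) mm, against a flange centre of (560.9, 93.1) mm.
- **Latch:** I pressed the lever tip down to 102.4 mm, where the force rose to 10 N, as expected at the end stop. After I let go, the tip's rear edge measured x = 625 mm, matching the fully-down position. The coupler had not shifted, and the wrist force read about zero.
- **Limits of the checks:**
  - The 12-picture limit ran out just before the final lowering, so every check after that is from image measurements and force readings only.
  - The top camera put the stand about 2–3 mm away from where the wrist camera did. I used the wrist camera's figure.

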